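Find the fullest tin of scouring soap

ROBOT

A 6-joint arm with a two-finger parallel gripper is mounted at the origin on the work surface. World frame = base frame: x ahead of the robot, y to its left, z up, the work surface at z = 0. Lengths are in mm, angles in rad, forces in N, time in s.
With the tool pointing down it reaches from about 300 to 775 mm from the base axis. Payload 14.6 kg.
Tool frame: the origin (TCP) lies on the centre line of the jaws, within the pads' length; the fingertips stand 8 mm ahead of it and the grasp point (between the pads) lies 11 mm behind it; z points along the fingers, y is the direction in which the jaws open and shut (so a half turn about z gives the same grasp; the last joint's range is limited). The gripper opens to 94 mm and grips with 3 to 60 N. Pads are 16 mm wide; open, the fingers measure 119 mm over their backs; the gripper's body (75 mm by 177 mm) begins 78 mm behind the grasp point.
Start: joints at [-1.383, 0.3, 1.521, -0, 1.321, -0.067], TCP at [138.622, -532.234, 213.446] pointing down, gripper open.
Joint ranges: [-3.03, 3.03], [-0.79, 2.21], [0.23, 2.52], [-1.04, 4.18], [0, 3.07], [-2.55, 2.55]. Speed limits (rad/s): [2.22, 2.22, 2.57, 3.14, 3.14, 3.14].

INTERFACE

Orientations are given as [roll, pitch, yaw] about the fixed x, y, z axes, in that order (R = Rz(yaw) Ry(pitch) Rx(roll)).
In Python, from cell import read_state, cams, manip gives the robot as it stands.
- The arm moves only by the shell command python3 -m handwheel 'ROWS' [OPENING] [FORCE]. ROWS is JSON, a list of rows, each a list of 4 numbers: the shift along the tool's x, y, z in m, then the turn about the tool's z in degrees. In form: [[dx, dy, dz, turn], ...]. A call has 1 to 5 rows; each row is the pose to reach, as a shift and turn from the pose measured when the call began, along the tool's axes at that moment; what a row does not reach only later rows make up. A row lasts 1/8 s, in which the tool goes at most 62.5 mm and 10.7 degrees, less where a joint would pass 70% of its speed; a pose out of reach is approached as far as the arm can. A call with a gripper value outside its range is refused whole. OPENING is the closure, from 0 (fully open) to 1 (shut), set as the call begins (- or left out, the last holds). The fingers move at their own pace and stop on an object; FORCE is the grip in N (left out, the last holds). Time passes only in rows, so rows that repeat a pose let the fingers close. It gives the time, the measured TCP pose, the force and the opening at its end, in the units of the state.
- read_state(): the state, without advancing time (a new reading comes with each control period).
- cams.camera(name): name is "scene" or "top"; returns the picture (384x512x3 uint8, red, green, blue); there is no depth.
- cams.get_calibration(name): a dict with "vertical_fov" (degrees; the focal length in pixels is half the picture's height over the tangent of half this angle, whatever the lens; pixels are square), "cx", "cy" (the principal point, pixels), "dist_coeffs" ([k1, k2, p1, p2, k3] as OpenCV has them; the pictures are not rectified), "R" (3x3) and "t" (3): a world point X has camera coordinates R X + t. Camera axes: x right, y down, z forward; pixel columns grow to the right and rows downward; lengths in mm; the calibration is good to about 2 mm. A picture is of the moment at which its call begins. get_calibration takes no time and is no camera call.
- manip.sign_off(): hands the job in, once; it reports no verdict.
The state is a dict: "clock": time; "joints": joint angles; "qd": joint speeds; "effort": joint torques, N m; "eef_pos": TCP position; "eef_rot": TCP orientation; "wrist_force": force on the tool from outside, world axes, zero at the start; "moment": the same for the moment, N m; "finger_gap": finger opening in mm.
Only numpy, scipy, OpenCV 4.12 (cv2) and the standard library are available. Lean on these libraries where they do the work, as an engineer would, in place of code of your own. Each camera call takes 0.05 s, during which the arm holds its last target. There are 200 camera calls.

TASK

First slide the blue peg basket, without picking it up, away from in front of the three closed tins and onto its thin dark rubber mat. Then lift and compare the tins to find by feel which one is the heaviest: keep them upright, set the lighter ones gently back where they stood, and leave everything else alone. Finish while holding the heaviest tin up, still and upright, with its foot higher than the lids of the other tins; do not put it down again.

Things in the scene. Friction and masses are not known exactly. Their poses are not given: they have to be found in the camera images.
- tin_a: One of three identical closed tinplate tins with a slip lid and a paper wrap, 64 mm across and 120 mm high, smooth straight sides, loose, standing in a row behind the basket; origin: centre of its underside, z up its axis. Inside lies a cake of solid scouring soap, worn down in two of the tins; a tin weighs under 0.6 kg in all. One, no telling which from outside and not always the same, is at least 200 g heavier than either of the others.
- tin_b: One of three identical closed tinplate tins with a slip lid and a paper wrap, 64 mm across and 120 mm high, smooth straight sides, loose, standing in a row behind the basket; origin: centre of its underside, z up its axis. Inside lies a cake of solid scouring soap, worn down in two of the tins; a tin weighs under 0.6 kg in all. One, no telling which from outside and not always the same, is at least 200 g heavier than either of the others.
- tin_c: One of three identical closed tinplate tins with a slip lid and a paper wrap, 64 mm across and 120 mm high, smooth straight sides, loose, standing in a row behind the basket; origin: centre of its underside, z up its axis. Inside lies a cake of solid scouring soap, worn down in two of the tins; a tin weighs under 0.6 kg in all. One, no telling which from outside and not always the same, is at least 200 g heavier than either of the others.
- peg_basket: Blue slotted plastic peg basket, an open box 120 mm (its x) by 160 mm (its y), 90 mm high, about 0.5 kg, standing loose on the shelf in front of the tins; it is filled to 46 to 80 mm with wooden pegs fixed to it. Its side walls are vertical and flat, 3 mm thick. Origin: centre of its underside; z up.
- mat: Thin dark rubber mat, 180 mm (its x) by 220 mm (its y), 1 mm thick and no obstacle to sliding, stuck flat to the shelf on the left or the right of the basket: the basket's place. Origin: its centre, on the shelf.
- soap_dish: Bystander: grey soap dish with a bar of soap, 125 by 85 mm, 31 mm high, on the side opposite to the mat. Origin: centre of its underside.
- detergent: Bystander: green detergent bottle with a white twist cap, 62 by 92 mm, 227 mm high, standing at the right (-y) end of the row of tins. Origin: centre of its underside.
- spray: Bystander: white trigger spray bottle, 72 mm across, 208 mm high, its nozzle reaching 61 mm from its axis along its -x, standing at the left (+y) end of the row of tins. Origin: centre of its underside. Further left stand a fixed grey basin (285 mm across, 90 mm high, centred 0.30 m ahead and 0.58 m left of the base) and a steel hanger hook with hangers in the far left corner (0.80 m ahead, 0.65 m left).
- brush: Bystander: yellow scrub brush lying bristles down behind the tins, 62 mm (its x) by 150 mm (its y), 59 mm high with its handle. Origin: centre of its underside. Behind it, from 0.847 m ahead of the robot's base, runs a fixed 50 mm ledge with fixed tubs, a box and a drawer organiser up to 220 mm above the shelf.
- scoop: Bystander: clear plastic measuring scoop, cup 46 mm across and 34 mm high with a flat handle that reaches 91 mm from the cup's axis along its x, lying between two tins. Origin: centre of the cup's underside.
- stray_peg: Bystander: wooden clothes peg, 72 mm (its x) by 10 mm, 12 mm high, lying between two tins. Origin: centre of its underside.
Not all that is in view belongs to the job. What is shaped like the tin_a but purple is not meant.

How it is judged:
By the outcome, as a careful person would: the job done as asked, in the order asked, and still so for the second after the job is handed in, while the arm keeps its last pose, push and grip.
It also fails if it takes over 72 s, if anything falls off the work surface, if the arm or the gripper's body presses on something with over 40 N, if the wrist force passes 120 N, or if a joint passes its speed limit or range.

## Working session

There is one attempt and no reset: what is moved stays moved. The work goes in short steps, Python scripts to look and compute and a shell command to move; the robot and the scene stay as the last step left them, time stands still between calls to the robot, and variables do not carry over. Pictures are saved under pics/ and viewed, about 8 in all and at most 12, crops included, and the job is handed in when it is done.

```bash
mkdir -p pics; ls
cat > h.py <<'E'
import numpy as np, cv2
from cell import read_state, cams, manip
def K(c):
    f=192/np.tan(np.radians(c["vertical_fov"])/2)
    return np.array([[f,0,c["cx"]],[0,f,c["cy"]],[0,0,1.]])
def ray(name,uv,z):
    c=cams.get_calibration(name);R=np.array(c["R"]);t=np.array(c["t"])
    n=cv2.undistortPoints(np.array(uv,float).reshape(-1,1,2),K(c),np.array(c["dist_coeffs"],float)).reshape(-1,2)
    d=np.c_[n,np.ones(len(n))]@R; o=-R.T@t
    return o+d*((np.broadcast_to(z,len(n))-o[2])/d[:,2])[:,None]
def proj(name,X):
    c=cams.get_calibration(name)
    return cv2.projectPoints(np.array(X,float).reshape(-1,1,3),cv2.Rodrigues(np.array(c["R"]))[0],np.array(c["t"],float),K(c),np.array(c["dist_coeffs"],float))[0].reshape(-1,2)
def snap(name,fn):
    im=np.array(cams.camera(name)); cv2.imwrite(f'pics/{fn}.png',im[:,:,::-1]); return im
E
python3 - <<'E'
from h import *
for n in("scene","top"):
    snap(n,n+"1"); c=cams.get_calibration(n); print(n,-np.array(c["R"]).T@np.array(c["t"]),c)
    im=cv2.imread(f'pics/{n}1.png'); cv2.imwrite(f'pics/{n}1b.png',cv2.resize(im,(800,600),interpolation=cv2.INTER_CUBIC))
print(read_state())
E
```

```text
pics
scene [1414.51197426  196.07391008  911.64791109] {'vertical_fov': 42.43518348072005, 'cx': 248.10412629045803, 'cy': 185.95820361459883, 'dist_coeffs': array([-0.05407872,  0.        ,  0.        ,  0.        ,  0.        ]), 'R': array([[-0.23107417,  0.97292913, -0.00369358],
       [ 0.71216065,  0.16655171, -0.68197342],
       [-0.66289663, -0.16021686, -0.73136763]]), 't': array([ 139.45840484, -418.29656614, 1635.83934217])}
top [ 551.73373471    5.45340081 1169.43770153] {'vertical_fov': 55.4588901510956, 'cx': 253.86565847764814, 'cy': 190.90067609405585, 'dist_coeffs': array([-0.00573471,  0.        ,  0.        ,  0.        ,  0.        ]), 'R': array([[-0.01856502, -0.99980929, -0.00605957],
       [-0.99773591,  0.01891767, -0.06453817],
       [ 0.06464049,  0.0048477 , -0.99789684]]), 't': array([  22.78159783,  625.85476161, 1131.28741155])}
{'clock': 0.1, 'joints': array([-1.38260875e+00,  3.00420153e-01,  1.52157145e+00, -2.64044372e-05,
        1.32068991e+00, -6.65859954e-02]), 'qd': array([ 8.37015000e-04, -7.56114889e-04, -2.60489077e-03,  1.13260502e-03,
        1.90552215e-03, -5.71172129e-05]), 'effort': array([ 1.62242497e-03, -5.32643473e+01, -3.53284121e+01,  7.09994417e-02,
        2.34738953e-02, -7.06581886e-05]), 'eef_pos': array([ 138.56618839, -532.00320917,  212.91834231]), 'eef_rot': array([-3.14050450e+00, -4.69303340e-05,  2.54780094e-01]), 'wrist_force': array([-0.52803685, -0.53081639, -0.66319635]), 'moment': array([0.00333739, 0.0610666 , 0.00041857]), 'finger_gap': 93.99814730077031}
```

View pics/top1b.png

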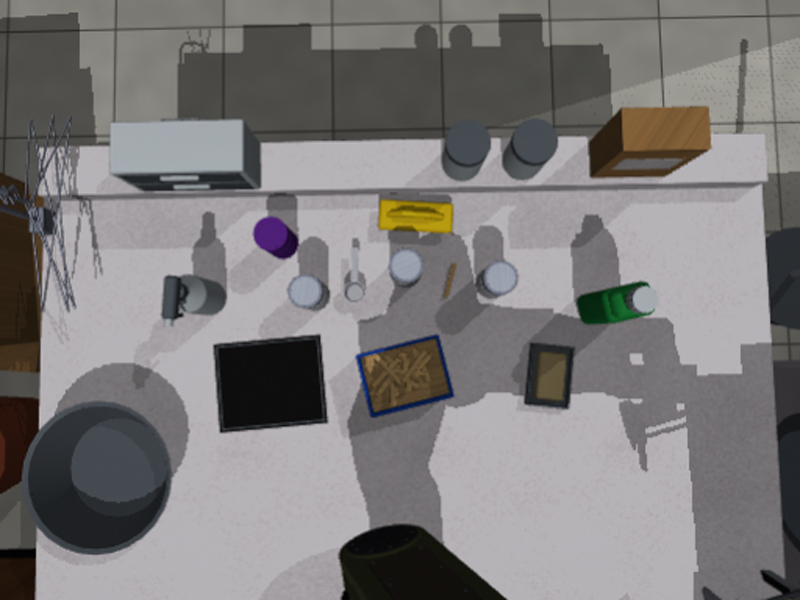

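View pics/scene1b.png

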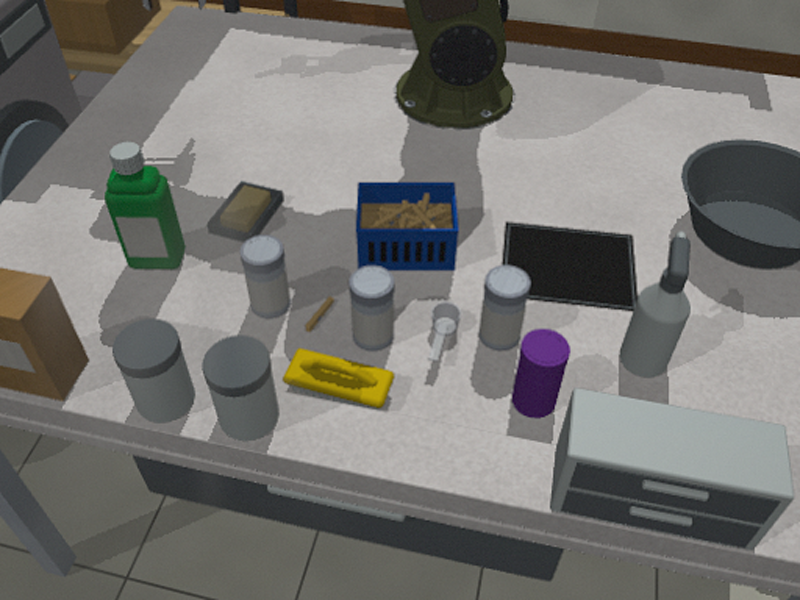

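The top view (800-wide scale) shows the mat at (270,383), on the left. The basket is at (405,376), and the tin lids are at (307,291), (405,267) and (499,278). The purple decoy is at (272,236), the scoop at (355,275) and the peg at (449,281).

```bash
cat > loc.py <<'E'
from h import *
def rect(pts):
    r=cv2.minAreaRect(pts[:,:2].astype(np.float32)); return np.round(r[0],1),np.round(r[1],1),round(r[2],1)
def locate(im,tins=True):
    hsv=cv2.cvtColor(im,cv2.COLOR_RGB2HSV); H,S,V=[hsv[...,i].astype(int) for i in range(3)]
    def big(m,box=None):
        m=m.astype(np.uint8)
        if box: b=np.zeros_like(m); b[box[1]:box[3],box[0]:box[2]]=1; m=m*b
        cs=cv2.findContours(m,cv2.RETR_EXTERNAL,cv2.CHAIN_APPROX_NONE)[0]
        return max(cs,key=cv2.contourArea).reshape(-1,2)
    blue=big((H>105)&(H<130)&(S>140)&(V>40),(110,190,330,300))
    print("basket rim",rect(ray("top",cv2.convexHull(blue).reshape(-1,2),90)))
    mat=big((V<50),(120,200,225,290))
    print("mat",rect(ray("top",mat,0)))
    return H,S,V,big
E
python3 - <<'E'
from loc import *
im=cv2.imread('pics/top1.png')[:,:,::-1].copy()
H,S,V,big=locate(im)
print("mat corners",ray("top",np.array([[214,345],[320,335],[327,423],[220,432]])/1.5625,0).round(0)[:,:2].tolist())
for n,(u,v) in dict(L=(307,291),M=(405,267),R=(499,278)).items():
    x,y=int(u/1.5625),int(v/1.5625)
    c=big((S>18)&(S<70)&(V>120)&(H>95)&(H<130),(x-17,y-17,x+17,y+17))
    e=cv2.minEnclosingCircle(c.astype(np.float32)); print(n,e,ray("top",[e[0]],120).round(1),cv2.contourArea(c))
s=np.array([[249,242],[266,252],[287,272],[372,274],[507,273],[507,280]])
print("scene lids R M L",ray("scene",np.array([[264,250],[372,281],[507,280]])/1.5625,120).round(0).tolist())
o=dict(dish=(549,376,31),scoopcup=(355,291,30),scooptip=(355,240,20),pegN=(453,264,10),pegS=(444,297,10),brushL=(378,228,30),brushR=(453,232,30),spray_noz=(170,320,190),detcap=(643,299,220),purple=(270,233,120))
for k,v in o.items(): print(k,ray("top",[np.array(v[:2])/1.5625],v[2]).round(0)[0,:2])
c=cv2.resize(im[130:290,90:410],None,fx=2.5,fy=2.5,interpolation=cv2.INTER_CUBIC);
E
```

```text
basket rim (array([ 4.764e+02, -4.000e-01]), array([119.6, 159.5]), 12.9)
mat (array([460. , 273.1]), array([176.7, 216.1]), 4.3)
mat corners [[539.0, 387.0], [555.0, 169.0], [377.0, 157.0], [363.0, 374.0]]
L ((195.0, 185.93182373046875), 11.113369941711426) [[637.3 180.1 120. ]] 336.5
M ((259.6538391113281, 169.26922607421875), 10.998359680175781) [[682.   -7.3 120. ]] 331.0
R ((320.1153869628906, 177.15383911132812), 11.008771896362305) [[ 655.8 -181.2  120. ]] 325.5
scene lids R M L [[659.0, -174.0, 120.0], [684.0, -3.0, 120.0], [638.0, 183.0, 120.0]]
dish [ 466. -288.]
scoopcup [642.  94.]
scooptip [747.  94.]
pegN [ 695. -105.]
pegS [628. -85.]
brushL [768.  46.]
brushR [ 757. -105.]
spray_noz [585. 401.]
detcap [ 604. -400.]
purple [746. 244.]
```

```bash
cat > go.py <<'E'
# usage: go.py x y z yawdeg -> shift in tool axes
import sys; from h import *
from scipy.spatial.transform import Rotation as Ro
s=read_state(); R=Ro.from_euler('xyz',s["eef_rot"]).as_matrix(); p=np.array(s["eef_pos"])
print("clk",s["clock"],"p",p.round(1),"rpy",np.degrees(s["eef_rot"]).round(1),"F",np.round(s["wrist_force"],2),"gap",round(s["finger_gap"],1),"j",np.round(s["joints"],2))
a=list(map(float,sys.argv[1:]))
for i in range(0,len(a),4):
    d=R.T@(np.array(a[i:i+3])-p)/1000; yaw=np.degrees(np.arctan2(R[1,0],R[0,0])); print("row",d.round(4),"turn",round(-((a[i+3]-yaw+180)%360-180),1))
E
python3 go.py 503 -117 213 102.9
```

```text
clk 0.1 p [ 138.6 -532.   212.9] rpy [-179.9   -0.    14.6] F [-0.53 -0.53 -0.66] gap 94.0 j [-1.38  0.3   1.52 -0.    1.32 -0.07]
row [ 4.573e-01 -3.098e-01  3.000e-04] turn -88.3
```

```bash
python3 -m handwheel '[[0.457,-0.31,0,-88],[0.457,-0.31,0,-88],[0.457,-0.31,0,-88],[0.457,-0.31,0,-88],[0.457,-0.31,0,-88]]' 0.36 20; python3 go.py 503 -117 213 102.9
```

```text
clock: 0.72
eef_pos: [345.5, -295.5, 213.3]
eef_rot: [-3.141, -0.001, 1.198]
wrist_force: [0.3, -1.2, 0.1]
finger_gap: 59.9
clk 0.725 p [ 345.5 -295.5  213.3] rpy [-180.    -0.    68.7] F [ 0.32 -1.23  0.1 ] gap 59.9 j [-0.79  0.09  1.78  0.    1.28 -0.42]
row [0.2235 0.0817 0.0005] turn -34.2
```

```bash
python3 -m handwheel '[[0.2235,0.0817,0,-34.2],[0.2235,0.0817,0,-34.2],[0.2235,0.0817,0,-34.2],[0.2235,0.0817,0,-34.2],[0.2235,0.0817,0,-34.2]]'; python3 go.py 503 -117 33 102.9
```

```text
clock: 1.35
eef_pos: [504.1, -114.6, 212.8]
eef_rot: [-3.141, -0.001, 1.799]
wrist_force: [-0.8, -0.5, 0.2]
finger_gap: 59.9
clk 1.35 p [ 504.1 -114.6  212.8] rpy [-1.800e+02 -1.000e-01  1.031e+02] F [-0.78 -0.51  0.23] gap 59.9 j [-0.29  0.23  1.61  0.    1.3  -0.52]
row [-0.0023 -0.0015  0.1798] turn 0.2
```

```bash
python3 -m handwheel '[[0,0,0.06,0],[0,0,0.12,0],[0,0,0.16,0],[0,0,0.18,0],[0,0,0.18,0]]'; python3 go.py 503 -117 33 102.9 500 -92 33 102.9
```

```text
clock: 1.98
eef_pos: [502.7, -114.9, 31.7]
eef_rot: [-3.138, -0.003, 1.798]
wrist_force: [0.1, 0.5, 1.0]
finger_gap: 60.5
clk 1.975 p [ 502.7 -114.9   31.7] rpy [-179.8   -0.2  103. ] F [0.13 0.54 0.99] gap 60.5 j [-0.3   0.46  1.77  0.    0.91 -0.52]
row [-0.0021 -0.0002 -0.0013] turn 0.1
row [ 0.023   0.0025 -0.0013] turn 0.1
```

```bash
python3 -m handwheel '[[0.016,0.001,0,0],[0.028,0.002,0,0],[0.042,0.004,0,0.5],[0.057,0.006,0,1],[0.072,0.008,0,2]]'; python3 -m handwheel '[[0.015,0.0015,0,0.5],[0.03,0.003,0,1],[0.045,0.0045,0,1.5],[0.06,0.006,0,2],[0.06,0.006,0,2]]';  python3 - <<'E'
from loc import *
locate(snap("top","top2"))
E
python3 go.py 468 185 33 95
```

```text
clock: 2.6
eef_pos: [494.6, -42.1, 32.6]
eef_rot: [-3.14, -0.002, 1.763]
wrist_force: [0.6, -4.9, 2.0]
finger_gap: 59.9
clock: 3.22
eef_pos: [488.9, 19.2, 33.0]
eef_rot: [-3.14, -0.002, 1.73]
wrist_force: [-0.7, -1.1, 0.2]
finger_gap: 60.3
basket rim (array([470.2, 119.9]), array([122.5, 139.2]), 7.7)
mat (array([459.8, 272.5]), array([177.9, 217.1]), 4.3)
clk 3.275 p [489.   18.6  32.9] rpy [-1.799e+02 -1.000e-01  9.910e+01] F [-0.79 -0.3   0.24] gap 59.9 j [-0.04  0.41  1.85  0.    0.89 -0.2 ]
row [0.1676 0.0056 0.0002] turn 4.1
```

```bash
python3 -m handwheel '[[0.015,0.0005,0,0.5],[0.03,0.001,0,1],[0.045,0.0015,0,1.5],[0.06,0.002,0,2],[0.075,0.0025,0,2.5]]'; python3 -m handwheel '[[0.015,0,0,0.3],[0.03,0,0,0.6],[0.045,0.0005,0,1],[0.06,0.001,0,1.4],[0.06,0.001,0,1.4]]';  python3 - <<'E'
from loc import *
im=snap("top","top3")
locate(im)
cv2.imwrite('pics/top3c.png',cv2.resize(im[150:310,100:330,::-1],None,fx=3,fy=3))
E
python3 go.py 468 185 33 95
```

```text
clock: 3.9
eef_pos: [479.6, 93.0, 33.1]
eef_rot: [-3.14, -0.001, 1.685]
wrist_force: [0.4, -2.3, -2.0]
finger_gap: 59.9
clock: 4.53
eef_pos: [473.7, 153.8, 33.3]
eef_rot: [-3.14, -0.002, 1.662]
wrist_force: [-0.1, 0.5, -0.3]
finger_gap: 60.0
basket rim (array([461.9, 258.3]), array([123.2, 131.9]), 5.0)
mat (array([430.4, 248.4]), array([247., 262.]), 5.3)
clk 4.575 p [473.7 153.3  33.2] rpy [-1.799e+02 -1.000e-01  9.520e+01] F [-0.4   0.54  0.21] gap 60.3 j [0.24 0.42 1.83 0.   0.89 0.15]
row [ 0.0321 -0.0028  0.0003] turn 0.2
```

View pics/top3c.png

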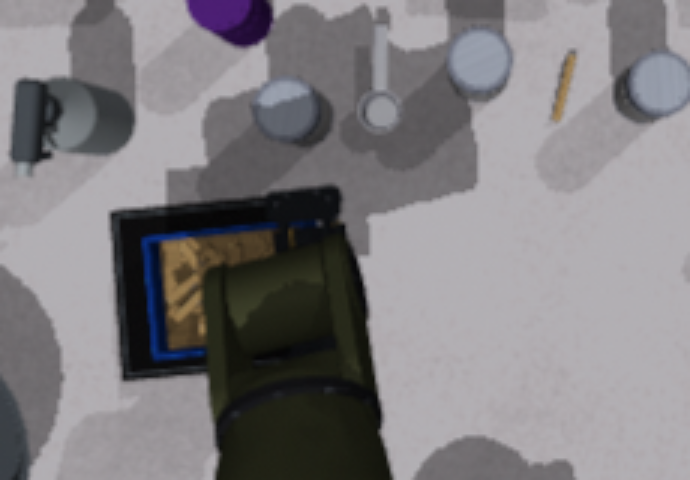

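The basket is on track: its left edge is at y≈324, so its centre is at y≈243. I'll push it about 30 mm more, then back off and rise.

```bash
python3 -m handwheel '[[0.01,-0.001,0,0],[0.02,-0.002,0,0],[0.031,-0.003,0,0],[0.031,-0.003,0,0]]'; python3 -m handwheel '[[-0.02,0,0,0],[-0.04,0,0,0],[-0.04,0,-0.06,0],[-0.04,0,-0.12,0],[-0.04,0,-0.18,0]]' 0; python3 -m handwheel '[[-0.1,0,-0.18,0],[-0.16,0,-0.18,0],[-0.22,0,-0.18,0],[-0.22,0,-0.18,0],[-0.22,0,-0.18,0]]'
python3 - <<'E'
from loc import *
im=snap("top","top4")
H,S,V,big=locate(im)
E
python3 go.py 637 181 213 90
```

```text
clock: 5.08
eef_pos: [467.7, 184.7, 33.3]
eef_rot: [-3.14, -0.002, 1.663]
wrist_force: [0.6, -1.0, 0.9]
finger_gap: 59.8
clock: 5.7
eef_pos: [471.4, 144.5, 215.3]
eef_rot: [-3.14, -0.002, 1.663]
wrist_force: [1.5, -0.3, -1.0]
finger_gap: 93.8
clock: 6.32
eef_pos: [491.7, -77.0, 396.4]
eef_rot: [3.141, -0.002, 1.662]
wrist_force: [0.4, -0.1, 0.1]
finger_gap: 94.0
basket rim (array([457.9, 266.5]), array([123.6, 172.2]), 5.1)
mat (array([460.1, 272.1]), array([177.9, 216.2]), 4.1)
clk 6.375 p [492.1 -79.8 398.3] rpy [179.9  -0.   95.1] F [ 0.99 -1.46  1.86] gap 93.9 j [-0.23  0.11  1.33  0.    1.7  -0.32]
row [0.2468 0.1672 0.1857] turn 5.1
```

```bash
python3 -m handwheel '[[0.247,0.167,0.1857,5.1],[0.247,0.167,0.1857,5.1],[0.247,0.167,0.1857,5.1],[0.247,0.167,0.1857,5.1],[0.247,0.167,0.1857,5.1]]'; python3 -m handwheel '[[0,0,0,0],[0,0,0,0]]'; python3 go.py 637 181 213 90 637 181 54 90
```

```text
clock: 7.0
eef_pos: [623.4, 158.1, 229.5]
eef_rot: [3.139, -0.001, 1.571]
wrist_force: [0.5, -0.1, 0.6]
finger_gap: 94.0
clock: 7.25
eef_pos: [623.3, 157.8, 229.9]
eef_rot: [3.139, -0.001, 1.571]
wrist_force: [-0.8, -0.6, 0.6]
finger_gap: 94.3
clk 7.25 p [623.3 157.8 229.9] rpy [179.9  -0.   90. ] F [-0.78 -0.58  0.59] gap 94.3 j [0.19 0.5  1.21 0.   1.43 0.19]
row [0.0231 0.0136 0.017 ] turn 0.0
row [0.0231 0.0132 0.176 ] turn 0.0
```

```bash
python3 -m handwheel '[[0.0231,0.0132,0.017,0],[0.0231,0.0132,0.06,0],[0.0231,0.0132,0.11,0],[0.0231,0.0132,0.15,0],[0.0231,0.0132,0.176,0]]'; python3 -m handwheel '[[0,0,0,0],[0,0,0,0],[0,0,0,0],[0,0,0,0],[0,0,0,0]]' 0.5 25;  python3 - <<'E'
from loc import *
im=snap("scene","s5")
cv2.imwrite('pics/s5c.png',cv2.resize(im[90:290,100:450,::-1],None,fx=2.2,fy=2.2))
E
python3 go.py 637 181 54 90
```

```text
clock: 7.88
eef_pos: [637.0, 179.5, 54.0]
eef_rot: [3.138, -0.001, 1.57]
wrist_force: [0.1, 0.5, 0.7]
finger_gap: 93.8
clock: 8.5
eef_pos: [638.1, 179.6, 56.0]
eef_rot: [3.135, -0.001, 1.57]
wrist_force: [1.3, -1.2, 7.8]
finger_gap: 64.7
clk 8.55 p [638.1 179.5  56. ] rpy [ 1.796e+02 -1.000e-01  8.990e+01] F [ 1.29 -1.32  8.09] gap 64.7 j [ 0.22  0.7   1.31 -0.    1.12  0.22]
row [ 0.0014 -0.0011  0.002 ] turn -0.1
```

View pics/s5c.png

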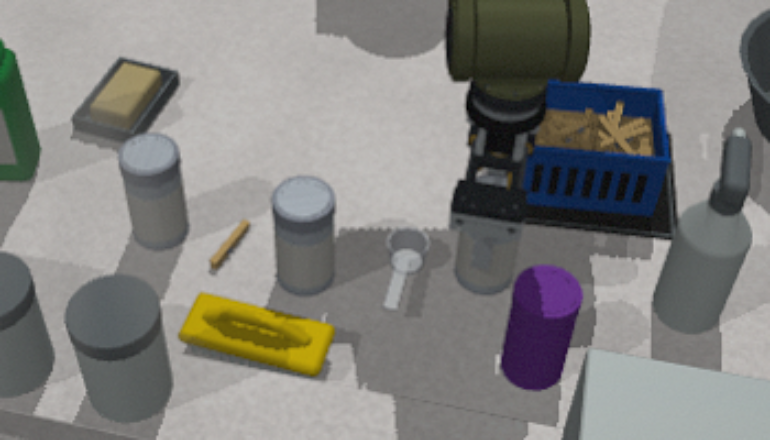

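The scene view shows the fingers closed on the left tin at (487,250) in the crop, upright with all neighbours clear. The basket stands on the mat. Lifting to weigh.

```bash
cat > w.py <<'E'
from h import *
s=read_state(); print("Fz",np.round(s["wrist_force"],2),"M",np.round(s["moment"],3),"eff",np.round(s["effort"],2),"p",s["eef_pos"].round(1),round(s["finger_gap"],1))
E
python3 -m handwheel '[[0,0,-0.006,0],[0,0,-0.015,0],[0,0,-0.027,0],[0,0,-0.035,0],[0,0,-0.035,0]]'; for i in 1 2 3; do python3 -m handwheel '[[0,0,0,0],[0,0,0,0]]' >/dev/null; python3 w.py; done
```

```text
clock: 9.18
eef_pos: [638.1, 179.6, 91.9]
eef_rot: [3.134, -0.001, 1.57]
wrist_force: [0.3, -0.1, -6.0]
finger_gap: 64.5
Fz [-0.28  0.05 -5.57] M [-0.107 -0.124 -0.042] eff [ 1.000e-02 -7.386e+01 -3.552e+01  8.000e-02 -3.000e-02  0.000e+00] p [638.  179.6  91.5] 64.7
Fz [ 0.06 -0.88 -4.67] M [-0.037 -0.064 -0.032] eff [-0.000e+00 -7.366e+01 -3.543e+01  8.000e-02 -3.000e-02  0.000e+00] p [637.9 179.5  91.3] 64.5
Fz [ 1.14 -0.34 -4.75] M [-0.057 -0.041 -0.004] eff [-0.000e+00 -7.366e+01 -3.544e+01  8.000e-02 -3.000e-02  0.000e+00] p [637.9 179.6  91.3] 64.7
```

About 5.0 N (≈0.51 kg). Setting it back with small steps.

```bash
python3 -m handwheel '[[0,0,0.01,0],[0,0,0.02,0],[0,0,0.028,0],[0,0,0.031,0],[0,0,0.032,0]]'; python3 -m handwheel '[[0,0,0.001,0],[0,0,0.001,0]]';python3 -m handwheel '[[0,0,0.001,0],[0,0,0.001,0]]'
```

```text
clock: 10.55
eef_pos: [638.1, 179.6, 59.1]
eef_rot: [3.135, -0.001, 1.57]
wrist_force: [-0.3, -0.6, -4.2]
finger_gap: 64.5
clock: 10.8
eef_pos: [638.2, 179.6, 58.3]
eef_rot: [3.134, -0.001, 1.57]
wrist_force: [-0.6, -0.4, -5.3]
finger_gap: 64.8
clock: 11.05
eef_pos: [638.2, 179.6, 57.3]
eef_rot: [3.134, -0.001, 1.57]
wrist_force: [-0.4, 0.8, -5.5]
finger_gap: 64.7
```

```bash
python3 -m handwheel '[[0,0,0.001,0],[0,0,0.001,0]]';python3 -m handwheel '[[0,0,0.001,0],[0,0,0.001,0]]'
```

```text
clock: 11.3
eef_pos: [638.2, 179.6, 56.2]
eef_rot: [3.135, -0.001, 1.57]
wrist_force: [-0.1, -0.1, -4.8]
finger_gap: 64.8
clock: 11.55
eef_pos: [638.3, 179.7, 56.0]
eef_rot: [3.134, -0.001, 1.57]
wrist_force: [-3.2, -1.6, 5.1]
finger_gap: 64.6
```

```bash
python3 -m handwheel '[[0,0,0,0],[0,0,0,0],[0,0,0,0],[0,0,0,0]]' 0; python3 -m handwheel '[[0,0,-0.03,0],[0,0,-0.08,0],[0,0,-0.14,0],[0,0,-0.15,0],[0,0,-0.15,0]]'; python3 go.py 682 -7 206 45
```

```text
clock: 12.05
eef_pos: [638.3, 179.6, 56.0]
eef_rot: [3.134, -0.001, 1.57]
wrist_force: [0.4, -0.1, 0.0]
finger_gap: 94.0
clock: 12.68
eef_pos: [637.2, 179.5, 205.9]
eef_rot: [3.134, -0.001, 1.57]
wrist_force: [-0.0, 0.3, -0.2]
finger_gap: 94.0
clk 12.675 p [637.2 179.5 205.9] rpy [ 1.795e+02 -1.000e-01  8.990e+01] F [-0.04  0.3  -0.15] gap 94.0 j [ 0.22  0.56  1.18 -0.    1.4   0.22]
row [-0.1864  0.045   0.    ] turn 44.9
```

```bash
python3 -m handwheel '[[-0.186,0.046,0,45],[-0.186,0.046,0,45],[-0.186,0.046,0,45],[-0.186,0.046,0,45],[-0.186,0.046,0,45]]'
python3 - <<'E'
from loc import *
im=snap("top","t6"); H,S,V,big=locate(im)
for n,(u,v) in dict(L=(307,291),R=(499,278)).items():
    x,y=int(u/1.5625),int(v/1.5625)
    c=big((S>18)&(S<70)&(V>110)&(H>95)&(H<130),(x-17,y-17,x+17,y+17))
    e=cv2.minEnclosingCircle(c.astype(np.float32)); print(n,e,ray("top",[e[0]],120).round(1),cv2.contourArea(c))
E
python3 go.py 683 -6 206 45 683 -6 55 45
```

```text
clock: 13.3
eef_pos: [682.6, -7.2, 203.6]
eef_rot: [3.139, -0.004, 0.783]
wrist_force: [0.5, 0.2, 0.0]
finger_gap: 94.0
basket rim (array([458., 267.]), array([123.5, 171.5]), 5.3)
mat (array([460.3, 272.1]), array([178.3, 216.1]), 4.1)
L ((194.5, 186.0), 9.12424373626709) [[637.1 181.5 120. ]] 237.0
R ((320.0909118652344, 177.18182373046875), 11.018486976623535) [[ 655.7 -181.1  120. ]] 342.0
clk 13.35 p [682.6  -6.3 204.1] rpy [179.9  -0.3  44.9] F [ 0.22 -0.54  0.36] gap 93.9 j [-0.06  0.61  1.1   0.    1.43  0.72]
row [ 0.0005  0.0001 -0.0018] turn -0.1
row [-0.0002 -0.0003  0.1491] turn -0.1
```

```bash
python3 -m handwheel '[[0,0,0.03,0],[0,0,0.08,0],[0,0,0.12,0],[0,0,0.147,0],[0,0,0.147,0]]'; python3 -m handwheel '[[0,0,0,0],[0,0,0,0],[0,0,0,0],[0,0,0,0],[0,0,0,0]]' 0.5 25; python3 -m handwheel '[[0,0,-0.006,0],[0,0,-0.015,0],[0,0,-0.027,0],[0,0,-0.035,0],[0,0,-0.035,0]]'; for i in 1 2 3; do python3 -m handwheel '[[0,0,0,0],[0,0,0,0]]' >/dev/null; python3 w.py; done
```

```text
clock: 13.98
eef_pos: [681.9, -5.0, 54.5]
eef_rot: [-3.141, -0.002, 0.789]
wrist_force: [-0.1, 0.5, 0.5]
finger_gap: 94.2
clock: 14.6
eef_pos: [682.3, -5.0, 55.3]
eef_rot: [-3.141, -0.003, 0.789]
wrist_force: [-0.6, -0.4, 5.7]
finger_gap: 63.8
clock: 15.22
eef_pos: [682.5, -5.1, 91.3]
eef_rot: [3.141, -0.003, 0.789]
wrist_force: [0.1, 0.2, -2.1]
finger_gap: 63.9
Fz [ 0.97 -0.29 -2.61] M [-0.049 -0.031  0.02 ] eff [ 0.000e+00 -7.480e+01 -3.495e+01  7.000e-02 -4.000e-02 -0.000e+00] p [682.4  -5.1  90.9] 63.7
Fz [-0.11 -0.22 -2.13] M [0.006 0.019 0.018] eff [-0.000e+00 -7.459e+01 -3.486e+01  7.000e-02 -5.000e-02 -0.000e+00] p [682.3  -5.1  90.7] 63.6
Fz [ 0.38  0.43 -2.64] M [-0.03  -0.034  0.021] eff [-0.000e+00 -7.459e+01 -3.487e+01  7.000e-02 -5.000e-02 -0.000e+00] p [682.3  -5.1  90.6] 63.8
```

The middle tin pulls about 2.4 N, so it is lighter. Setting it back.

```bash
python3 -m handwheel '[[0,0,0.01,0],[0,0,0.02,0],[0,0,0.028,0],[0,0,0.032,0],[0,0,0.033,0]]'; python3 -m handwheel '[[0,0,0.001,0],[0,0,0.001,0]]';python3 -m handwheel '[[0,0,0.001,0],[0,0,0.001,0]]'
```

```text
clock: 16.6
eef_pos: [682.3, -5.0, 57.4]
eef_rot: [3.142, -0.003, 0.789]
wrist_force: [0.6, -0.2, -1.4]
finger_gap: 63.8
clock: 16.85
eef_pos: [682.4, -5.0, 56.5]
eef_rot: [3.141, -0.003, 0.789]
wrist_force: [-0.5, -0.1, -2.3]
finger_gap: 63.9
clock: 17.1
eef_pos: [682.4, -5.0, 55.6]
eef_rot: [3.141, -0.003, 0.789]
wrist_force: [-0.5, -0.1, -2.9]
finger_gap: 64.2
```

```bash
python3 -m handwheel '[[0,0,0.001,0],[0,0,0.001,0]]'; python3 -m handwheel '[[0,0,0.0005,0],[0,0,0.0005,0]]'
```

```text
clock: 17.35
eef_pos: [682.6, -5.0, 55.3]
eef_rot: [3.141, -0.003, 0.789]
wrist_force: [-3.1, -0.3, 5.4]
finger_gap: 64.0
clock: 17.6
eef_pos: [682.6, -5.0, 55.3]
eef_rot: [3.141, -0.003, 0.789]
wrist_force: [-3.8, 0.9, 5.9]
finger_gap: 64.0
```

```bash
python3 -m handwheel '[[0,0,0,0],[0,0,0,0],[0,0,0,0],[0,0,0,0]]' 0; python3 -m handwheel '[[0,0,-0.03,0],[0,0,-0.08,0],[0,0,-0.14,0],[0,0,-0.15,0],[0,0,-0.15,0]]'; python3 go.py 656 -180 206 90
```

```text
clock: 18.1
eef_pos: [682.6, -5.0, 55.2]
eef_rot: [3.141, -0.003, 0.789]
wrist_force: [-0.0, 0.1, 0.3]
finger_gap: 94.0
clock: 18.73
eef_pos: [682.2, -5.3, 205.1]
eef_rot: [3.141, -0.004, 0.789]
wrist_force: [-0.2, -0.8, -0.8]
finger_gap: 93.8
clk 18.725 p [682.2  -5.3 205.1] rpy [179.9  -0.2  45.2] F [-0.23 -0.84 -0.81] gap 93.8 j [-0.06  0.61  1.1   0.    1.43  0.72]
row [-0.1424  0.1046 -0.0013] turn -44.8
```

```bash
python3 -m handwheel '[[-0.142,0.105,0,-44.8],[-0.142,0.105,0,-44.8],[-0.142,0.105,0,-44.8],[-0.142,0.105,0,-44.8],[-0.142,0.105,0,-44.8]]';  python3 -m handwheel '[[0,0,0,0]]'
python3 - <<'E'
from loc import *
im=snap("top","t7")
cv2.imwrite('pics/t7c.png',cv2.resize(im[110:310,100:430,::-1],None,fx=2.3,fy=2.3))
E
python3 go.py 656 -180 55 90
```

```text
clock: 19.35
eef_pos: [655.7, -180.7, 201.9]
eef_rot: [-3.141, -0.003, 1.573]
wrist_force: [0.5, 0.5, 0.7]
finger_gap: 94.0
clock: 19.48
eef_pos: [655.3, -180.6, 199.8]
eef_rot: [-3.139, -0.004, 1.572]
wrist_force: [-0.1, -1.1, 0.3]
finger_gap: 94.0
clk 19.525 p [ 655.2 -180.6  199.5] rpy [-179.8   -0.2   90.1] F [0.83 0.3  0.05] gap 94.0 j [-0.32  0.61  1.11  0.    1.43 -0.33]
row [0.     0.0014 0.1445] turn 0.1
```

View pics/t7c.png

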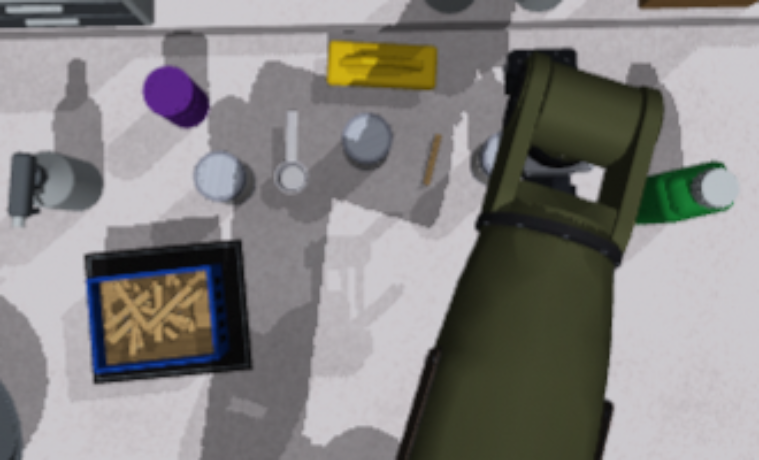

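The top view shows the basket on the mat at about (165,315) in the crop, and both handled tins upright at (220,177) and (367,138). Bystanders look untouched. Next is the right tin.

```bash
python3 -m handwheel '[[0,0.001,0.03,0],[0,0.001,0.08,0],[0,0.001,0.12,0],[0,0.001,0.1445,0],[0,0.001,0.1445,0]]'; python3 -m handwheel '[[0,0,0,0],[0,0,0,0],[0,0,0,0],[0,0,0,0],[0,0,0,0]]' 0.5 25; python3 -m handwheel '[[0,0,-0.006,0],[0,0,-0.015,0],[0,0,-0.027,0],[0,0,-0.035,0],[0,0,-0.035,0]]'; for i in 1 2 3; do python3 -m handwheel '[[0,0,0,0],[0,0,0,0]]' >/dev/null; python3 w.py; done
```

```text
clock: 20.15
eef_pos: [654.3, -179.4, 52.3]
eef_rot: [-3.133, -0.006, 1.571]
wrist_force: [0.2, 0.4, 0.4]
finger_gap: 93.8
clock: 20.78
eef_pos: [654.9, -179.5, 53.3]
eef_rot: [-3.135, -0.005, 1.571]
wrist_force: [0.6, 0.2, 6.2]
finger_gap: 64.5
clock: 21.4
eef_pos: [655.4, -179.8, 89.2]
eef_rot: [-3.136, -0.005, 1.571]
wrist_force: [-0.4, -1.0, -2.6]
finger_gap: 64.1
Fz [ 0.5  -0.03 -2.09] M [-0.028 -0.078 -0.022] eff [ 0.000e+00 -7.465e+01 -3.475e+01  7.000e-02  6.000e-02 -0.000e+00] p [ 655.3 -179.8   88.8] 64.3
Fz [-0.   -0.07 -2.46] M [-0.06  -0.105  0.031] eff [-0.000e+00 -7.444e+01 -3.467e+01  7.000e-02  6.000e-02 -0.000e+00] p [ 655.2 -179.7   88.6] 64.6
Fz [ 0.22 -0.23 -1.97] M [-0.026 -0.118  0.003] eff [ 0.000e+00 -7.444e+01 -3.467e+01  7.000e-02  6.000e-02 -0.000e+00] p [ 655.2 -179.8   88.6] 64.3
```

The right tin pulls about 2.2 N, so the left tin is the heaviest. Setting the right tin back.

```bash
python3 -m handwheel '[[0,0,0.01,0],[0,0,0.02,0],[0,0,0.028,0],[0,0,0.032,0],[0,0,0.033,0]]'; python3 -m handwheel '[[0,0,0.001,0],[0,0,0.001,0]]';python3 -m handwheel '[[0,0,0.001,0],[0,0,0.001,0]]'
```

```text
clock: 22.78
eef_pos: [655.0, -179.6, 55.3]
eef_rot: [-3.135, -0.005, 1.571]
wrist_force: [0.5, -0.1, -1.8]
finger_gap: 64.3
clock: 23.02
eef_pos: [655.0, -179.6, 54.5]
eef_rot: [-3.136, -0.005, 1.571]
wrist_force: [0.4, -0.3, -2.2]
finger_gap: 64.3
clock: 23.28
eef_pos: [655.0, -179.6, 53.5]
eef_rot: [-3.136, -0.005, 1.571]
wrist_force: [-0.4, 0.1, -2.7]
finger_gap: 63.5
```

```bash
python3 -m handwheel '[[0,0,0.0008,0],[0,0,0.0008,0]]'
```

```text
clock: 23.52
eef_pos: [655.1, -179.6, 53.3]
eef_rot: [-3.136, -0.005, 1.571]
wrist_force: [-2.4, 0.9, 4.0]
finger_gap: 64.4
```

```bash
python3 -m handwheel '[[0,0,0,0],[0,0,0,0],[0,0,0,0],[0,0,0,0]]' 0; python3 -m handwheel '[[0,0,-0.03,0],[0,0,-0.08,0],[0,0,-0.14,0],[0,0,-0.155,0],[0,0,-0.155,0]]'; python3 go.py 638 180 206 90
```

```text
clock: 24.02
eef_pos: [655.1, -179.6, 53.2]
eef_rot: [-3.136, -0.005, 1.571]
wrist_force: [-0.0, -0.3, -0.6]
finger_gap: 93.7
clock: 24.65
eef_pos: [656.1, -180.5, 208.6]
eef_rot: [-3.137, -0.005, 1.571]
wrist_force: [0.4, 0.4, -1.0]
finger_gap: 93.6
clk 24.65 p [ 656.1 -180.5  208.6] rpy [-179.7   -0.3   90. ] F [ 0.39  0.41 -0.97] gap 93.6 j [-0.32  0.61  1.09  0.    1.45 -0.32]
row [ 0.3605 -0.0179  0.0043] turn 0.0
```

```bash
python3 -m handwheel '[[0.18,-0.009,0,0],[0.3605,-0.018,0,0],[0.3605,-0.018,0,0],[0.3605,-0.018,0,0],[0.3605,-0.018,0,0]]';  python3 -m handwheel '[[0.05,0,0,0],[0.05,0,0,0]]';python3 go.py 638 180 206 90 638 180 55 90
```

```text
clock: 25.28
eef_pos: [639.4, 133.6, 207.5]
eef_rot: [-3.134, -0.004, 1.571]
wrist_force: [1.0, -0.3, 0.9]
finger_gap: 94.2
clock: 25.52
eef_pos: [638.0, 187.0, 204.7]
eef_rot: [-3.13, -0.003, 1.575]
wrist_force: [0.4, -0.9, -1.0]
finger_gap: 94.1
clk 25.525 p [638.  187.  204.7] rpy [-179.3   -0.2   90.3] F [ 0.38 -0.85 -0.97] gap 94.1 j [0.23 0.58 1.15 0.01 1.43 0.22]
row [-0.007  -0.0001 -0.0013] turn 0.3
row [-0.0075  0.0017  0.1497] turn 0.3
```

```bash
python3 -m handwheel '[[-0.0072,0,0,0.3],[-0.0073,0.001,0.05,0.3],[-0.0075,0.0015,0.1,0.3],[-0.0075,0.0015,0.135,0.3],[-0.0075,0.0015,0.148,0.3]]'; python3 -m handwheel '[[0,0,0,0],[0,0,0,0],[0,0,0,0],[0,0,0,0],[0,0,0,0]]' 0.5 30; python3 -m handwheel '[[0,0,-0.006,0],[0,0,-0.02,0],[0,0,-0.04,0],[0,0,-0.06,0],[0,0,-0.08,0]]';python3 -m handwheel '[[0,0,-0.02,0],[0,0,-0.045,0],[0,0,-0.07,0],[0,0,-0.085,0],[0,0,-0.09,0]]'; for i in 1 2 3; do python3 -m handwheel '[[0,0,0,0],[0,0,0,0]]' >/dev/null; python3 w.py; done;  python3 - <<'E'
from loc import *
im=snap("scene","s8")
cv2.imwrite('pics/s8c.png',cv2.resize(im[60:290,60:450,::-1],None,fx=2,fy=2))
im=snap("top","t8");locate(im)
E
python3 go.py
```

```text
clock: 26.15
eef_pos: [636.8, 178.0, 53.9]
eef_rot: [-3.126, -0.002, 1.568]
wrist_force: [0.4, -0.5, 0.3]
finger_gap: 93.9
clock: 26.78
eef_pos: [637.7, 178.1, 55.3]
eef_rot: [-3.128, -0.003, 1.568]
wrist_force: [1.2, -0.7, 7.0]
finger_gap: 65.3
clock: 27.4
eef_pos: [638.8, 177.9, 137.1]
eef_rot: [-3.129, -0.003, 1.568]
wrist_force: [0.3, -0.6, -5.1]
finger_gap: 64.6
clock: 28.02
eef_pos: [640.1, 177.7, 228.2]
eef_rot: [-3.13, -0.003, 1.568]
wrist_force: [-0.5, -0.2, -5.3]
finger_gap: 64.8
Fz [-1.   -0.08 -5.05] M [-0.092 -0.076 -0.001] eff [ 1.000e-02 -7.277e+01 -3.919e+01  1.200e-01  5.000e-02 -0.000e+00] p [639.8 177.6 227.2] 64.9
Fz [ 0.12 -0.42 -5.3 ] M [-0.04  -0.146 -0.002] eff [ 0.000e+00 -7.215e+01 -3.879e+01  1.200e-01  4.000e-02 -0.000e+00] p [639.7 177.6 226.8] 64.9
Fz [-0.51 -0.62 -3.91] M [-0.063 -0.141 -0.033] eff [-0.000e+00 -7.217e+01 -3.882e+01  1.200e-01  4.000e-02 -0.000e+00] p [639.7 177.6 226.7] 65.0
basket rim (array([449.8, 346.1]), array([120.5,  13.3]), 3.0)
mat (array([462.1, 246.6]), array([275.7, 281.6]), 89.0)
clk 28.875 p [639.7 177.6 226.8] rpy [-179.2   -0.2   89.9] F [-0.46  0.77 -3.85] gap 65.1 j [0.21 0.56 1.12 0.01 1.47 0.22]
```

View pics/s8c.png

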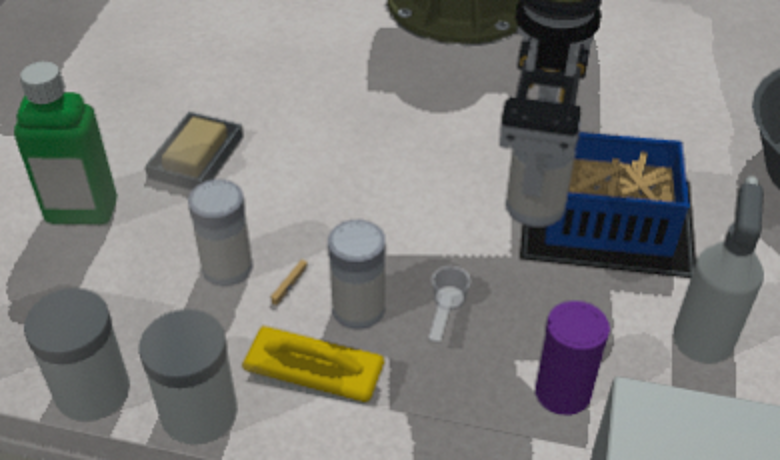

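The held tin is upright at about (538,190), with its foot at roughly 171 mm, above the 120 mm lids. Both other tins stand in place and the basket is on the mat.

```bash
python3 -m handwheel '[[0,0,0,0],[0,0,0,0]]'; python3 -c "from cell import manip; print(manip.sign_off())"
```

```text
clock: 29.12
eef_pos: [639.7, 177.6, 226.8]
eef_rot: [-3.128, -0.003, 1.568]
wrist_force: [0.2, -0.5, -3.8]
finger_gap: 64.7
the job is handed in; nothing more can be done
None
```

The basket is on its mat and the arm is holding the heaviest tin, the left one, up and still. I handed the job in at about 29 s of the 72 s allowed.

- **Basket:** I slid it along the shelf without lifting it. It stands at about (459, 272) mm, against the mat's centre at (460, 272). The last full view put its left side about 28 mm inside the mat edge. In the final top picture the arm hides most of the basket and mat, so the measurement there was useless. The final scene picture shows the basket on the mat.
- **Weights by feel:** The left tin pulled about 5.0 N, the middle about 2.4 N and the right about 2.2 N. I set all three back gently after weighing, within a millimetre or two of where they stood. I then lifted the left one again.
- **Final hold:** The tin's foot is about 171 mm up, above the 120 mm lids of the other tins, with about 0.8° of tilt. The wrist force read 3.8 to 5.3 N during this hold. The last reading was 3.8 N, below the 5.0 N measured earlier; the arm position and finger gap stayed steady, with no sign of slipping.
- **Everything else:** The other two tins are standing, and in the final scene picture nothing else appears to have moved.

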